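# Refit the hot and the cold water meter

### The job

Two overhauled water meters stand open in their cradles, the hot one red and the cold one blue. Put the register of the matching colour down into each meter until its flange sits flat on the rim, dial up, then set the brass cover with the lid of the same colour over it, resting flat on the flange. Leave the old grey register and the loose flat lid where they are.

Things in the scene. Friction and masses are not known exactly. Their poses are not given: they have to be found in the camera images.
- meter_red: Opened red hot-water meter, fixed in a cradle. Origin: centre of its base plate's underside (100 x 170 mm), on the bore's axis; z up, y along the pipe (93 mm to each end). Brass head 72 mm wide, rim 70 mm above the origin, open bore 56 mm wide. Seated, the register's flange lies on the rim (register origin 36 mm above this origin) and the cover on the flange (cover origin at 74 mm).
- register_red: A red register (hot water), upright, white dial on top, 60 mm tall. From the foot: grey cone (34 mm wide at the foot, 50 mm at the top, 34 mm high), red flange 62 mm wide, 34 to 38 mm up, then straight red dial housing 42 mm wide, 38 to 60 mm up: grip it here from above, fingertips above the flange. Origin: centre of the foot's underside; z up. About 0.12 kg.
- cover_red: Brass collar 60 mm wide with a red lid on top (hot-water head cover), 33 mm tall, standing open side down. Straight fluted side from the bottom edge to 26 mm up: grip it here from above; lid above, 55 mm wide. Hollow inside, 50 mm wide, 23 mm deep: drops over a register's dial housing onto its flange. Origin: centre of the bottom edge; z up. About 0.10 kg.
- meter_blue: Opened blue cold-water meter, fixed in a cradle. Origin: centre of its base plate's underside (100 x 170 mm), on the bore's axis; z up, y along the pipe (93 mm to each end). Brass head 72 mm wide, rim 70 mm above the origin, open bore 56 mm wide. Seated, the register's flange lies on the rim (register origin 36 mm above this origin) and the cover on the flange (cover origin at 74 mm).
- register_blue: A blue register (cold water), upright, white dial on top, 60 mm tall. From the foot: grey cone (34 mm wide at the foot, 50 mm at the top, 34 mm high), blue flange 62 mm wide, 34 to 38 mm up, then straight blue dial housing 42 mm wide, 38 to 60 mm up: grip it here from above, fingertips above the flange. Origin: centre of the foot's underside; z up. About 0.12 kg.
- cover_blue: Brass collar 60 mm wide with a blue lid on top (cold-water head cover), 33 mm tall, standing open side down. Straight fluted side from the bottom edge to 26 mm up: grip it here from above; lid above, 55 mm wide. Hollow inside, 50 mm wide, 23 mm deep: drops over a register's dial housing onto its flange. Origin: centre of the bottom edge; z up. About 0.10 kg.
- old_register: An old register of another make in a plain dark grey cup, 67 mm across and 65 mm tall, standing upright among the parts. Not needed: stays where it is. Origin: centre of its underside.
- flat_lid: A loose flat blue spare lid, a disc 65 mm across and 7 mm thick without a brass collar, lying on the bench. Not needed: stays where it is. Origin: centre of its underside.
Things that resemble listed ones, but are neither listed nor needed, are in the scene too. What is shaped like the register_blue but turquoise is not meant.

How it is judged (in metres and radians):
At the end, for the whole second after the job is handed in: In each meter the register and the cover of its own colour are upright (0.08 rad), released and still: register within 6 mm of the bore's axis, origin 32 to 39 mm above the meter's; cover within 9 mm, origin 70 to 78 mm above the meter's (horizontal distance between register_red and meter_red below 0.006 m and z of register_red in the frame of meter_red between 0.032 and 0.039 m and angle between each of register_red, cover_red, register_blue, cover_blue's own z axis and vertical below 0.08 rad and horizontal distance between cover_red and meter_red below 0.009 m and z of cover_red in the frame of meter_red between 0.07 and 0.078 m and linear speed of each of register_red, cover_red, register_blue, cover_blue below 0.02 m/s and horizontal distance between register_blue and meter_blue below 0.006 m and z of register_blue in the frame of meter_blue between 0.032 and 0.039 m and horizontal distance between cover_blue and meter_blue below 0.009 m and z of cover_blue in the frame of meter_blue between 0.07 and 0.078 m); the robot touches nothing.
It fails at once if the old grey register is moved (more than 25 mm) or tipped (distance of old_register from where it was at the start of the episode above 0.025 m or angle between old_register's own z axis and vertical above 0.4 rad).
It fails at once if the flat lid is moved (more than 25 mm) (distance of flat_lid from where it was at the start of the episode above 0.025 m).
It also fails if it takes over 96 s, if anything falls off the work surface, if the arm or the gripper's body presses on something with over 40 N, if the wrist force passes 120 N, or if a joint passes its speed limit or range.

### The arm

A 6-joint arm with a two-finger parallel gripper is mounted at the origin on the work surface; the furniture and walls round the work are solid. World frame = base frame: x ahead of the robot, y to its left, z up, the work surface at z = 0. Lengths are in mm, angles in degrees, forces in N, time in s.
With the tool pointing down it reaches from about 300 to 850 mm from the base axis. Payload 4.2 kg.
Tool frame: the origin (TCP) lies midway between the tips of the shut fingers; the grasp point (between the pads) lies pinch_z behind it (pinch_z is the distance from the TCP to the grasp point, in mm); z points along the fingers, y is the line along which they close (so a half turn about z gives the same grasp; the last joint's range is limited). The gripper opens to 91 mm and grips with 3 to 60 N. Pads are 32 mm wide; open, the fingers measure 118 mm over their backs; the gripper's body (76 mm by 178 mm) begins 60 mm behind the grasp point.
Start: joints at [71.62, 18.312, 89.639, -0, 72.044, -1.146], TCP at [170.366, 549.198, 213.976] pointing down, gripper open.
Joint ranges: [-177.97, 177.97], [-48.28, 115.42], [12.27, 149.76], [-77.06, 257.06], [2.81, 150.46], [-146.56, 146.56]. Speed limits (degrees/s): [147.25, 147.25, 180, 180, 180, 180].

### API

Orientations are given as [roll, pitch, yaw] about the fixed x, y, z axes, in that order (R = Rz(yaw) Ry(pitch) Rx(roll)).
In Python, from workcell import state, grab_frame, job_done, masks_of, landmark_of, pinch_z gives the robot as it stands. The module is installed in compiled form; this text tells all that it offers.
- The arm moves only by the tool move_arm, never from a script. Its argument "plan" is a list of rows, each an object of numbers: "x", "y", "z": the shift along the tool's x, y, z in mm; "rx", "ry", "rz": the turn, a rotation vector about the tool's x, y, z in rad. A call has 1 to 10 rows; each row shifts and turns the commanded pose from where the row before left it, along the tool's axes as they then stand; what a row does not reach is not made up. A row lasts 1/10 s, in which the tool goes at most 50 mm and 8.59 degrees, less where a joint would pass 70% of its speed; a pose out of reach is approached as far as the arm can. A call is refused whole if a number of a shift passes 50 or a number of a turn 0.15, either way. A call with a gripper value outside its range is refused whole. "grip" is the opening, from 0 (shut) to 1 (fully open), set as the call begins (left out, the last holds). The fingers move at their own pace and stop on an object; "squeeze" is the grip in N (left out, the last holds). Time passes only in rows, so rows that do not move let the fingers close. It gives the time, the measured TCP pose, the force, the opening and the grip force at its end, in the units of the state.
- state(): the state, without advancing time (a new reading comes with each control period).
- grab_frame(name): name is "scene" or "top" or "wrist"; returns a dict with "img" (480x640x3 uint8, red, green, blue), "z_map" (480x640 float32, mm along the optical axis (not along the pixel's ray), 0 where there is no reading), "fx", "fy", "cx", "cy" (pixels), "rvec" (rotation vector, rad) and "tvec" (3), from world to camera coordinates, as OpenCV has them. Camera axes: x right, y down, z forward; pixel columns grow to the right and rows downward; lengths in mm; the calibration is good to about 2 mm. The wrist camera is an equidistant fisheye: a pixel r from the principal point sees the ray r / f radians off the axis. A picture is of the moment at which its call begins.
- job_done(): hands the job in; it is judged then, once.
Trained networks look in the newest picture that a camera, given by its name, has taken for a name from the list of things; names that differ only in an ending like _2 or _b are one class to them, and where a whole thing is asked for, a point or a joint stands for the part that bears it (a point fixed in the world has none). Each returns a list of dicts, best first, with "p" (0 to 1); they miss things now and then, are a little off and sometimes report something else, mostly with a low value. They report only what shows in the picture. A call takes as long as a camera call. They do not tell look-alikes from the thing itself.
- masks_of(camera, label): "pixels" (480x640 bool, what is visible of it) and "box" ([centre column, centre row, width, height] in pixels, round what is visible of it).
- landmark_of(camera, label): "point" ([column, row] in pixels: a listed point, or the origin of a listed thing).
The state is a dict: "time_s": time; "qpos": joint angles; "qvel": joint speeds; "effort": joint torques, N m; "ee_pos": TCP position; "ee_rot": TCP orientation; "force": force on the tool from outside, world axes, zero at the start; "torque": the same for the moment, N m; "gripper_width": finger opening in mm; "gripper_force": force on a finger pad.
Only numpy, scipy, OpenCV 4.12 (cv2) and the standard library are available. Lean on these libraries where they do the work, as an engineer would, in place of code of your own. Each camera call takes 0.05 s, during which the arm holds its last target. There are 200 camera calls.

## Working session

There is one attempt and no reset: what is moved stays moved. The work goes in short steps, Python scripts to look and compute and a tool call to move; the robot and the scene stay as the last step left them, time stands still between calls to the robot, and variables do not carry over. Pictures are saved under pics/ and viewed, at most 14 in all, crops included, and the job is handed in when it is done.

Besides the shell and the picture viewer there is one more tool, called after "Call:" as name([rows], argument=value, ...), one row to a line, values as JSON. move_arm: Moves the arm, as the interface text tells. Its arguments: {"type":"object","properties":{"plan":{"type":"array","items":{"type":"object","properties":{"x":{"type":"number"},"y":{"type":"number"},"z":{"type":"number"},"rx":{"type":"number"},"ry":{"type":"number"},"rz":{"type":"number"}}}},"grip":{"type":"number"},"squeeze":{"type":"number"}},"required":["plan"]}

```bash
mkdir -p pics; cat > h.py <<'E'
import numpy as np, cv2
from workcell import *
def cloud(f):
    z=f["z_map"]; v,u=np.mgrid[:480,:640]
    x=(u-f["cx"])/f["fx"]; y=(v-f["cy"])/f["fy"]
    P=np.stack([x*z,y*z,z],-1)
    R,_=cv2.Rodrigues(np.array(f["rvec"],float)); t=np.array(f["tvec"],float).ravel()
    return (P-t)@R, z>0
def save(f,n): cv2.imwrite("pics/"+n,f["img"][:,:,::-1])
E
python3 - <<'E'
from h import *
print(state()); print(pinch_z)
L=["meter_red","register_red","cover_red","meter_blue","register_blue","cover_blue","old_register","flat_lid"]
for c in ["top","scene"]:
    f=grab_frame(c); save(f,c+"0.png"); W,ok=cloud(f)
    R,_=cv2.Rodrigues(np.array(f["rvec"],float)); print(c,"cam at",-R.T@np.array(f["tvec"]).ravel())
    for l in L:
        for m in masks_of(c,l)[:4]:
            k=m["pixels"]&ok; p=W[k]
            if len(p)<5: continue
            zt=np.percentile(p[:,2],97); tp=p[p[:,2]>zt-5]
            mid=(np.percentile(tp,2,axis=0)+np.percentile(tp,98,axis=0))/2
            print(c,l,round(m["p"],2),np.round(m["box"]),"ztop",round(zt),"mid",np.round(mid,1),"ext",np.round(np.ptp(tp,axis=0)))
E
```

```text
{'time_s': 0.0, 'qpos': array([ 7.16192067e+01,  1.83519311e+01,  8.97053772e+01, -4.85697869e-04,
        7.20429245e+01, -1.14420257e+00]), 'qvel': array([ 0.02144988, -0.09170179, -0.03817768, -0.00574703,  0.00745998,
        0.0012173 ]), 'effort': array([-1.66887610e-03, -4.12456763e+01, -2.31975675e+01,  7.23990239e-02,
        4.57939622e-02, -1.45785048e-04]), 'ee_pos': array([170.21316169, 548.71393894, 213.12433624]), 'ee_rot': array([-1.79899778e+02, -1.53983999e-03,  1.62763558e+02]), 'force': array([ 0.22260336, -0.24506207,  0.19131353]), 'torque': array([0.02292929, 0.06523391, 0.05877943]), 'gripper_force': 0.0, 'gripper_width': 91.20624132454891}
18.8
top cam at [ 440.89528903   14.96847253 1187.8942827 ]
top meter_red 0.71 [267. 183.  80.  46.] ztop 71 mid [643.1 142.8  70.7] ext [71. 70. 10.]
top register_red 0.97 [274. 265.  25.  22.] ztop 65 mid [450.7 117.5  63.1] ext [39. 39.  8.]
top register_red 0.6 [206. 255.  26.  28.] ztop 37 mid [470.2 286.1  34.7] ext [57. 50.  8.]
top cover_red 0.63 [206. 255.  26.  28.] ztop 37 mid [470.8 286.1  34.7] ext [57. 50.  8.
[... 974 characters left out ...]
18.2  60.8] ext [40. 39.  7.]
scene cover_red 0.72 [234. 221.  22.  24.] ztop 35 mid [469.5 285.5  33.1] ext [59. 56.  7.]
scene meter_blue 0.87 [450. 353.  71.  95.] ztop 71 mid [ 509.1 -337.    69.6] ext [73. 72.  8.]
scene register_blue 0.87 [319. 288.  25.  26.] ztop 63 mid [445.3 -31.6  60.6] ext [43. 42.  6.]
scene register_blue 0.73 [360. 312.  29.  24.] ztop 63 mid [ 455.4 -139.6   60.9] ext [40. 41.  7.]
scene cover_blue 0.86 [444. 278.  26.  23.] ztop 35 mid [ 662.5 -224.7   32.5] ext [55. 53.  8.]
scene old_register 0.55 [383. 246.  27.  33.] ztop 67 mid [633.7 -64.7  64.8] ext [66. 65.  6.]
scene flat_lid 0.81 [238. 197.  24.  18.] ztop 9 mid [548.4 368.    6.7] ext [71. 65.  7.]
```

View pics/top0.png

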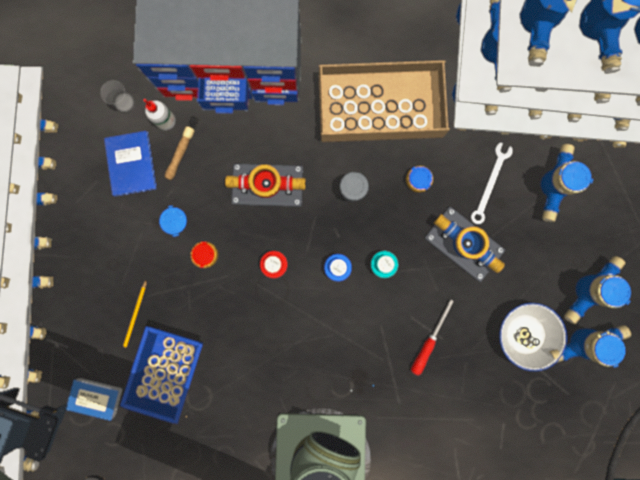

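View pics/scene0.png

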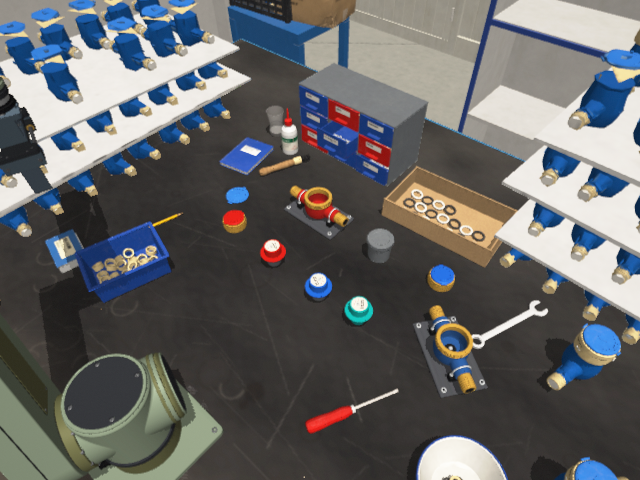

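The top view shows the red register at px (273,265), the blue one at (338,266) and the turquoise look-alike at (384,264). The red cover is at (204,255), the blue cover at (420,179), the red meter at (266,183) and the blue meter at (471,243). The scene view agrees. Next I'll check clearances around the work.

```bash
python3 - <<'E'
from h import *
Ws=[]
for c in ["top","scene"]:
    f=grab_frame(c); W,ok=cloud(f); Ws.append(W[ok])
P=np.vstack(Ws)
for n,(x,y) in dict(mr=(642,142.5),mb=(509.7,-337),cb=(663.5,-225),cr=(470,286),rb=(446,-32),rr=(450,118)).items():
    for zl in (40,90):
        q=P[(P[:,2]>zl)&(P[:,2]<500)]-[x,y,0]
        q=q[np.hypot(q[:,0],q[:,1])>50]
        k=(abs(q[:,0])<70)&(abs(q[:,1])<220); a=q[k]
        k2=(abs(q[:,1])<70)&(abs(q[:,0])<220); b=q[k2]
        print(n,zl,"along y: min|dy|",a[np.argsort(abs(a[:,1]))[:1]].round(),"along x",b[np.argsort(abs(b[:,0]))[:1]].round())
# path region tall things
k=(P[:,0]>350)&(P[:,0]<760)&(abs(P[:,1])<420)&(P[:,2]>80)
print(k.sum(), P[k].min(0) if k.any() else 0,P[k].max(0) if k.any() else 0)
E
```

```text
mr 40 along y: min|dy| [[ 16. -48.  41.]] along x [[-0. 59. 52.]]
mr 90 along y: min|dy| [] along x [[161.  43. 126.]]
mb 40 along y: min|dy| [[-42. -28.  43.]] along x [[17. 47. 46.]]
mb 90 along y: min|dy| [] along x []
cb 40 along y: min|dy| [[-26. 127.  60.]] along x [[-88. -46.  44.]]
cb 90 along y: min|dy| [] along x [[ 90. -61. 387.]]
cr 40 along y: min|dy| [[ -14. -139.   41.]] along x [[158. -57.  41.]]
cr 90 along y: min|dy| [] along x []
rb 40 along y: min|dy| [[ 21. -79.  41.]] along x [[156. -29.  63.]]
rb 90 along y: min|dy| [] along x []
rr 40 along y: min|dy| [[  -2. -120.   41.]] along x [[154.  16.  44.]]
rr 90 along y: min|dy| [] along x []
1579 [ 747.61713481 -419.99692982  118.46716369] [ 759.9964282  -277.80215216  394.36834625]
```

Call:
move_arm([
  {"rz":-0.15},
  {"rz":-0.15},
])

```text
schema error: expected keys x, y, z, rx, ry, rz
```

Call:
move_arm([
  {"x":0,"y":0,"z":0,"rx":0,"ry":0,"rz":-0.15},
  {"x":0,"y":0,"z":0,"rx":0,"ry":0,"rz":-0.15},
  {"x":-22,"y":-35,"z":0,"rx":0,"ry":0,"rz":0},
  {"x":-22,"y":-35,"z":0,"rx":0,"ry":0,"rz":0},
  {"x":-22,"y":-35,"z":0,"rx":0,"ry":0,"rz":0},
  {"x":-22,"y":-35,"z":0,"rx":0,"ry":0,"rz":0},
  {"x":-22,"y":-35,"z":0,"rx":0,"ry":0,"rz":0},
  {"x":-22,"y":-35,"z":0,"rx":0,"ry":0,"rz":0},
  {"x":-22,"y":-35,"z":0,"rx":0,"ry":0,"rz":0},
  {"x":-22,"y":-35,"z":0,"rx":0,"ry":0,"rz":0},
])

```text
time_s: 2.0
ee_pos: [346.8, 267.6, 214.2]
ee_rot: [180.0, 0.0, 180.0]
force: [0.8, 1.2, -0.1]
gripper_width: 91.1
gripper_force: 0.0
```

Call:
move_arm([
  {"x":-26,"y":-37,"z":10,"rx":0,"ry":0,"rz":0},
  {"x":-26,"y":-37,"z":10,"rx":0,"ry":0,"rz":0},
  {"x":-26,"y":-38,"z":10,"rx":0,"ry":0,"rz":0},
  {"x":-25,"y":-38,"z":10,"rx":0,"ry":0,"rz":0},
  {"x":0,"y":0,"z":30,"rx":0,"ry":0,"rz":0},
  {"x":0,"y":0,"z":0,"rx":0,"ry":0,"rz":0},
  {"x":0,"y":0,"z":0,"rx":0,"ry":0,"rz":0},
])

```text
time_s: 2.7
ee_pos: [448.7, 119.1, 144.1]
ee_rot: [180.0, -0.1, 180.0]
force: [0.2, -0.4, -0.4]
gripper_width: 91.3
gripper_force: 0.0
```

```bash
cat >> h.py <<'E'
def wcloud(f):
    v,u=np.mgrid[:480,:640]; a=(u-f["cx"])/f["fx"]; b=(v-f["cy"])/f["fy"]
    r=np.hypot(a,b)+1e-9; s=np.tan(r)/r; z=f["z_map"]
    P=np.stack([a*s*z,b*s*z,z],-1)
    R,_=cv2.Rodrigues(np.array(f["rvec"],float)); t=np.array(f["tvec"],float).ravel()
    return (P-t)@R,(z>0)&(r<1.4)
def wm(l,n=2,f=None):
    f=f or grab_frame("wrist"); W,ok=wcloud(f)
    for m in masks_of("wrist",l)[:n]:
        p=W[m["pixels"]&ok]
        if len(p)<20: continue
        zt=np.percentile(p[:,2],97); tp=p[p[:,2]>zt-5]
        lo,hi=np.percentile(tp,1,axis=0),np.percentile(tp,99,axis=0)
        print(l,round(m["p"],2),"ztop",round(zt,1),"mid",((lo+hi)/2).round(1),"ext",(hi-lo).round(),"mean",tp.mean(0).round(1))
    return f
E
python3 - <<'E'
from h import *
print(state()["ee_pos"])
f=wm("register_red"); save(f,"w1.png"); wm("meter_red",2,f)
wm("register_blue",2,f)
E
```

```text
[448.67167025 119.13458542 144.05813794]
register_red 0.65 ztop 61.4 mid [450.3 120.9  59.9] ext [39. 38.  4.] mean [449.8 120.8  60.3]
meter_red 0.55 ztop 16.3 mid [611.1 145.1  19.7] ext [ 27. 156.  16.] mean [610.5 117.4  19. ]
meter_red 0.36 ztop 13.6 mid [ 476.5 -119.2  128.9] ext [133. 307. 240.] mean [ 509.7 -213.9   43.8]
register_blue 0.83 ztop 61.1 mid [ 456.3 -137.1   59.1] ext [39. 39.  5.] mean [ 455.8 -135.5   59.9]
register_blue 0.57 ztop 61.3 mid [446.6 -28.8  59.5] ext [39. 39.  5.] mean [446.  -27.8  60.1]
```

View pics/w1.png

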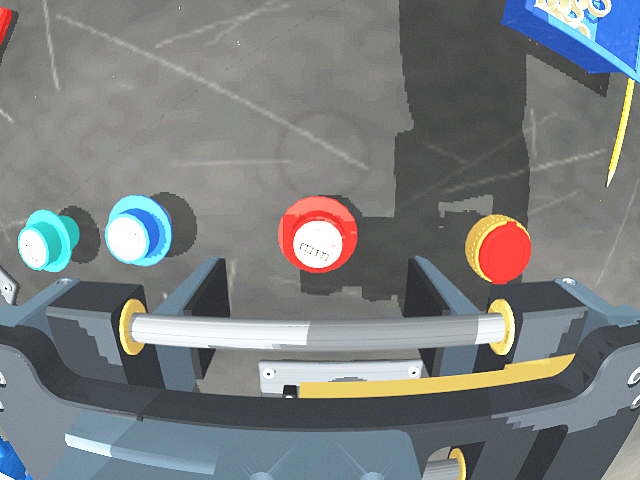

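The wrist view shows the red register at (317,235), centred between the fingers, so I'll go down and grip it.

Call:
move_arm([
  {"x":-1,"y":0,"z":40,"rx":0,"ry":0,"rz":0},
  {"x":0,"y":0,"z":40,"rx":0,"ry":0,"rz":0},
  {"x":0,"y":0,"z":21,"rx":0,"ry":0,"rz":0},
  {"x":0,"y":0,"z":0,"rx":0,"ry":0,"rz":0},
])

```text
time_s: 3.3
ee_pos: [448.1, 119.2, 41.3]
ee_rot: [-179.9, -0.3, -180.0]
force: [-0.7, -0.9, 1.0]
gripper_width: 91.2
gripper_force: 0.0
```

Call:
move_arm([
  {"x":0,"y":0,"z":0,"rx":0,"ry":0,"rz":0},
  {"x":0,"y":0,"z":0,"rx":0,"ry":0,"rz":0},
  {"x":0,"y":0,"z":0,"rx":0,"ry":0,"rz":0},
  {"x":0,"y":0,"z":0,"rx":0,"ry":0,"rz":0},
  {"x":0,"y":0,"z":0,"rx":0,"ry":0,"rz":0},
  {"x":0,"y":0,"z":0,"rx":0,"ry":0,"rz":0},
  {"x":0,"y":0,"z":0,"rx":0,"ry":0,"rz":0},
], grip=0.3, squeeze=20)

```text
time_s: 4.0
ee_pos: [450.2, 119.0, 43.1]
ee_rot: [180.0, 0.0, 179.9]
force: [-0.2, 0.5, 1.6]
gripper_width: 41.5
gripper_force: 20.0
```

Call:
move_arm([
  {"x":0,"y":0,"z":-40,"rx":0,"ry":0,"rz":0},
  {"x":0,"y":0,"z":-40,"rx":0,"ry":0,"rz":0},
  {"x":-20,"y":0,"z":-25,"rx":0,"ry":0,"rz":0},
  {"x":-40,"y":5,"z":0,"rx":0,"ry":0,"rz":0},
  {"x":-40,"y":5,"z":0,"rx":0,"ry":0,"rz":0},
  {"x":-40,"y":5,"z":0,"rx":0,"ry":0,"rz":0},
  {"x":-40,"y":5,"z":0,"rx":0,"ry":0,"rz":0},
  {"x":-12,"y":4,"z":0,"rx":0,"ry":0,"rz":0},
  {"x":0,"y":0,"z":0,"rx":0,"ry":0,"rz":0},
  {"x":0,"y":0,"z":0,"rx":0,"ry":0,"rz":0},
])

```text
time_s: 5.0
ee_pos: [640.9, 142.6, 147.0]
ee_rot: [-180.0, -0.2, 180.0]
force: [-0.3, -0.3, -1.4]
gripper_width: 41.5
gripper_force: 20.0
```

```bash
python3 - <<'E'
from h import *
print(state()["ee_pos"])
f=grab_frame("wrist"); save(f,"w2.png"); wm("register_red",2,f); wm("meter_red",2,f)
f=grab_frame("scene"); W,ok=cloud(f)
cv2.imwrite("pics/s2.png",cv2.resize(f["img"][140:270,240:400,::-1],None,fx=5,fy=4.6,interpolation=cv2.INTER_CUBIC)[:598])
for l in ("register_red","meter_red"):
    for m in masks_of("scene",l)[:1]:
        p=W[m["pixels"]&ok]; print(l,m["p"],m["box"],p.min(0).round(),p.max(0).round())
E
```

```text
[640.8715901  142.56844353 146.95459019]
register_red 0.79 ztop 165.4 mid [634.4 143.6 163.7] ext [27. 39.  5.] mean [635.1 143.6 164.7]
meter_red 0.59 ztop 70.2 mid [626.6 145.1  69.1] ext [38. 70.  5.] mean [622.5 146.   70.2]
register_red 0.82 [315.2, 177.1, 26.3, 25.5] [610. 112.  -1.] [803. 299. 170.]
meter_red 0.76 [318.1, 215.9, 65.9, 48.8] [591.  49.  -2.] [736. 235. 106.]
```

View pics/w2.png

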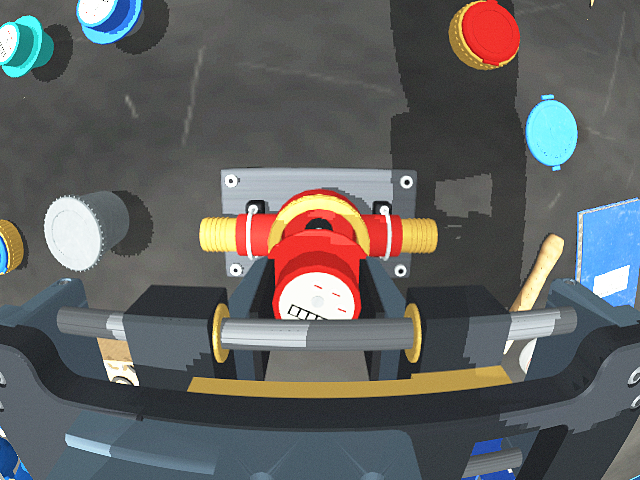

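View pics/s2.png

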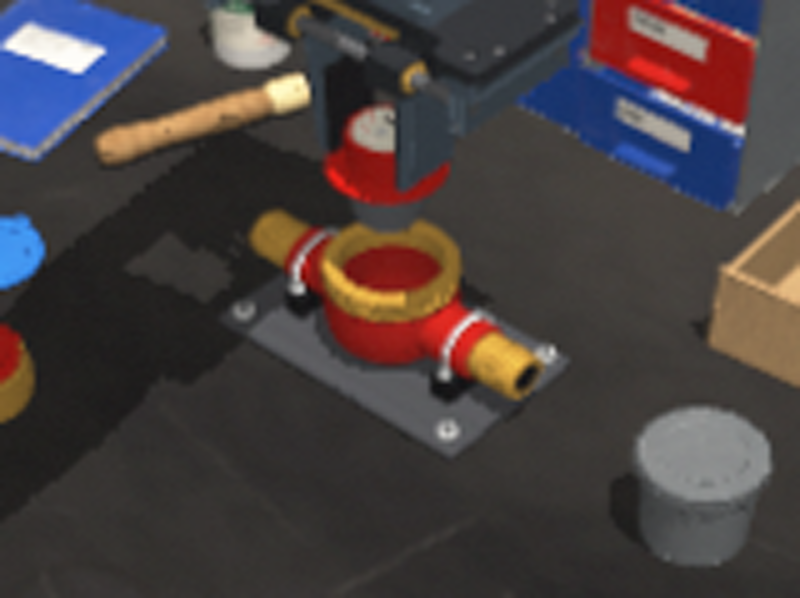

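The register hangs upright at wrist px (315,270) over the open bore, and the scene crop agrees. I'll lower it with a correction of about 1 mm.

Call:
move_arm([
  {"x":-1,"y":1,"z":20,"rx":0,"ry":0,"rz":0},
  {"x":0,"y":0,"z":20,"rx":0,"ry":0,"rz":0},
  {"x":0,"y":0,"z":10,"rx":0,"ry":0,"rz":0},
  {"x":0,"y":0,"z":8,"rx":0,"ry":0,"rz":0},
  {"x":0,"y":0,"z":5,"rx":0,"ry":0,"rz":0},
  {"x":0,"y":0,"z":3,"rx":0,"ry":0,"rz":0},
  {"x":0,"y":0,"z":0,"rx":0,"ry":0,"rz":0},
  {"x":0,"y":0,"z":0,"rx":0,"ry":0,"rz":0},
])

```text
time_s: 6.1
ee_pos: [643.4, 143.9, 82.6]
ee_rot: [180.0, 0.1, 180.0]
force: [0.4, -0.0, -2.3]
gripper_width: 41.5
gripper_force: 20.0
```

Call:
move_arm([
  {"x":0,"y":0,"z":2,"rx":0,"ry":0,"rz":0},
  {"x":0,"y":0,"z":1,"rx":0,"ry":0,"rz":0},
  {"x":0,"y":0,"z":0,"rx":0,"ry":0,"rz":0},
])

```text
time_s: 6.4
ee_pos: [643.2, 143.9, 79.3]
ee_rot: [180.0, 0.0, 180.0]
force: [-0.5, 0.1, 0.5]
gripper_width: 41.6
gripper_force: 20.0
```

Call:
move_arm([
  {"x":0,"y":0,"z":0,"rx":0,"ry":0,"rz":0},
  {"x":0,"y":0,"z":0,"rx":0,"ry":0,"rz":0},
  {"x":0,"y":0,"z":0,"rx":0,"ry":0,"rz":0},
  {"x":0,"y":0,"z":0,"rx":0,"ry":0,"rz":0},
  {"x":0,"y":0,"z":-20,"rx":0,"ry":0,"rz":0},
  {"x":0,"y":0,"z":-40,"rx":0,"ry":0,"rz":0},
  {"x":0,"y":0,"z":-40,"rx":0,"ry":0,"rz":0},
  {"x":20,"y":-15,"z":0,"rx":0,"ry":0,"rz":0},
  {"x":36,"y":-34,"z":0,"rx":0,"ry":0,"rz":0},
  {"x":36,"y":-34,"z":0,"rx":0,"ry":0,"rz":0},
], grip=1)

```text
time_s: 7.4
ee_pos: [550.1, 60.4, 179.0]
ee_rot: [-180.0, 0.0, -180.0]
force: [0.6, -0.8, -0.6]
gripper_width: 90.8
gripper_force: 0.0
```

```bash
python3 - <<'E'
from h import *
print(state()["ee_pos"],state()["time_s"])
f=wm("register_red",1); save(f,"w3.png"); wm("meter_red",1,f); wm("register_blue",2,f)
for c in("top","scene"):
    f=grab_frame(c); W,ok=cloud(f)
    for l in("register_red","meter_red"):
      for m in masks_of(c,l)[:1]:
        p=W[m["pixels"]&ok]; zt=np.percentile(p[:,2],97); tp=p[p[:,2]>zt-5]
        print(c,l,zt,((np.percentile(tp,2,axis=0)+np.percentile(tp,98,axis=0))/2).round(1))
E
```

```text
[550.10327331  60.39120909 178.96522848] 7.4
register_red 0.74 ztop 97.7 mid [589.9 116.2 182.6] ext [148.  72. 176.] mean [649.  136.9 101.1]
meter_red 0.68 ztop 69.5 mid [594.7 104.4 167.9] ext [158.  64. 206.] mean [612.9 120.8  90.2]
register_blue 0.83 ztop 61.5 mid [ 456.9 -137.3   59.6] ext [38. 39.  5.] mean [ 457.  -136.1   60.2]
register_blue 0.6 ztop 61.6 mid [447.1 -29.3  60.1] ext [39. 39.  4.] mean [447.3 -28.8  60.3]
top meter_red 53.996922731552736 [643.4 216.2  53. ]
scene register_red 99.13787108878259 [599.9 101.7 156.3]
scene meter_red 69.64183914876459 [588.2  96.6 121.8]
```

Call:
move_arm([
  {"x":14,"y":38,"z":0,"rx":0,"ry":0,"rz":0},
  {"x":14,"y":38,"z":0,"rx":0,"ry":0,"rz":0},
  {"x":14,"y":38,"z":0,"rx":0,"ry":0,"rz":0},
  {"x":14,"y":38,"z":10,"rx":0,"ry":0,"rz":0},
  {"x":14,"y":38,"z":20,"rx":0,"ry":0,"rz":0},
  {"x":10,"y":36,"z":30,"rx":0,"ry":0,"rz":0},
  {"x":0,"y":0,"z":0,"rx":0,"ry":0,"rz":0},
  {"x":0,"y":0,"z":0,"rx":0,"ry":0,"rz":0},
])

```text
time_s: 8.7
ee_pos: [470.8, 287.8, 118.1]
ee_rot: [-179.9, -0.1, -179.9]
force: [0.5, -0.6, 1.1]
gripper_width: 91.0
gripper_force: 0.0
```

```bash
cat >> h.py <<'E'
def em(c,l,f):
    W,ok=cloud(f)
    for m in masks_of(c,l)[:1]:
        p=W[m["pixels"]&ok]; zt=np.percentile(p[:,2],97); tp=p[p[:,2]>zt-5]
        lo,hi=np.percentile(tp,2,axis=0),np.percentile(tp,98,axis=0)
        print(c,l,round(m["p"],2),m["box"],round(zt,1),((lo+hi)/2).round(1),(hi-lo).round())
E
python3 - <<'E'
from h import *
print(state()["ee_pos"])
f=wm("cover_red",2); save(f,"w3.png")
for c in("top","scene"):
    f=grab_frame(c); save(f,c+"3.png")
    em(c,"register_red",f)
cv2.imwrite("pics/s3.png",cv2.resize(f["img"][150:260,250:390,::-1],None,fx=5,fy=5,interpolation=cv2.INTER_CUBIC))
E
```

```text
[470.77706635 287.75672998 118.13196493]
cover_red 0.59 ztop 33.3 mid [470.4 288.9  31.4] ext [55. 50.  4.] mean [469.2 288.9  31.8]
top register_red 0.88 [266.0, 180.6, 24.4, 27.1] 100.0 [642.6 142.5  98.1] [37. 36.  6.]
scene register_red 0.71 [319.9, 193.1, 25.6, 18.9] 98.6 [643.1 142.8  96.8] [37. 37.  5.]
```

View pics/s3.png

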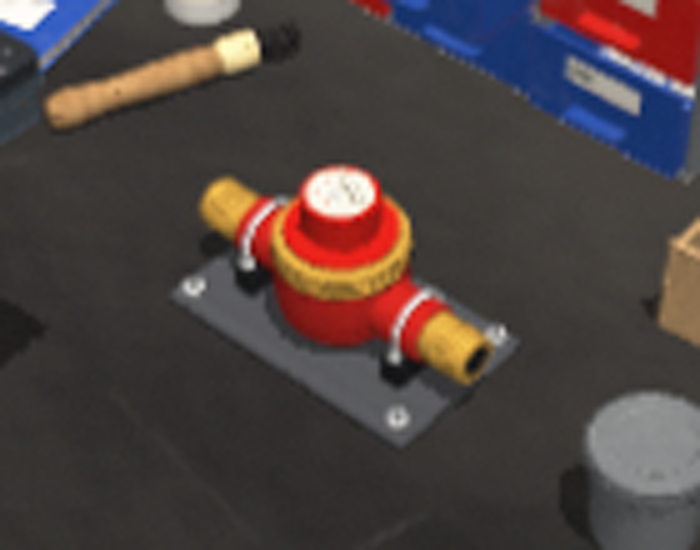

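View pics/w3.png

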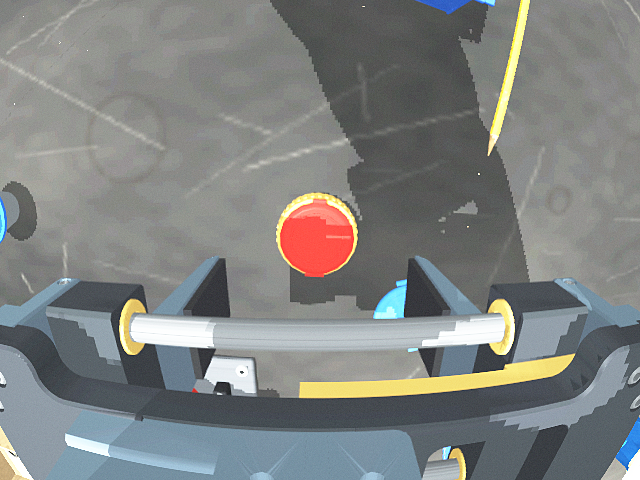

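The scene crop shows the red register seated flat, flange on the rim. The wrist view has the red cover centred at (316,235), so I'll grip it.

Call:
move_arm([
  {"x":0,"y":0,"z":40,"rx":0,"ry":0,"rz":0},
  {"x":0,"y":0,"z":40,"rx":0,"ry":0,"rz":0},
  {"x":0,"y":0,"z":20,"rx":0,"ry":0,"rz":0},
  {"x":0,"y":0,"z":11,"rx":0,"ry":0,"rz":0},
  {"x":0,"y":0,"z":0,"rx":0,"ry":0,"rz":0},
])

```text
time_s: 9.5
ee_pos: [471.0, 286.3, 7.2]
ee_rot: [-179.9, -0.1, 179.9]
force: [-0.5, -0.2, 0.8]
gripper_width: 91.3
gripper_force: 0.0
```

Call:
move_arm([
  {"x":0,"y":0,"z":0,"rx":0,"ry":0,"rz":0},
  {"x":0,"y":0,"z":0,"rx":0,"ry":0,"rz":0},
  {"x":0,"y":0,"z":0,"rx":0,"ry":0,"rz":0},
  {"x":0,"y":0,"z":0,"rx":0,"ry":0,"rz":0},
  {"x":0,"y":0,"z":0,"rx":0,"ry":0,"rz":0},
  {"x":0,"y":0,"z":0,"rx":0,"ry":0,"rz":0},
], grip=0.45, squeeze=20)

```text
time_s: 10.1
ee_pos: [471.6, 287.3, 8.8]
ee_rot: [180.0, 0.1, 180.0]
force: [-1.1, -0.6, 5.7]
gripper_width: 60.1
gripper_force: 20.0
```

Call:
move_arm([
  {"x":0,"y":0,"z":-40,"rx":0,"ry":0,"rz":0},
  {"x":0,"y":0,"z":-40,"rx":0,"ry":0,"rz":0},
  {"x":0,"y":0,"z":-40,"rx":0,"ry":0,"rz":0},
  {"x":-34,"y":-28,"z":-5,"rx":0,"ry":0,"rz":0},
  {"x":-34,"y":-28,"z":0,"rx":0,"ry":0,"rz":0},
  {"x":-34,"y":-28,"z":0,"rx":0,"ry":0,"rz":0},
  {"x":-34,"y":-28,"z":0,"rx":0,"ry":0,"rz":0},
  {"x":-36,"y":-31,"z":0,"rx":0,"ry":0,"rz":0},
  {"x":0,"y":0,"z":0,"rx":0,"ry":0,"rz":0},
  {"x":0,"y":0,"z":0,"rx":0,"ry":0,"rz":0},
])

```text
time_s: 11.1
ee_pos: [642.9, 142.9, 131.8]
ee_rot: [180.0, -0.1, 179.8]
force: [-0.7, -0.1, -1.3]
gripper_width: 59.8
gripper_force: 20.0
```

```bash
python3 - <<'E'
from h import *
print(state()["ee_pos"])
f=wm("cover_red",1); wm("register_red",1,f)
f=grab_frame("scene"); em("scene","cover_red",f)
cv2.imwrite("pics/s4.png",cv2.resize(f["img"][150:260,250:390,::-1],None,fx=5,fy=5,interpolation=cv2.INTER_CUBIC))
E
```

```text
[642.92271198 142.89540231 131.79270633]
cover_red 0.92 ztop 156.1 mid [640.9 144.  154.3] ext [56. 51.  5.] mean [633.  144.  154.9]
register_red 0.93 ztop 78.3 mid [626.4 145.9  94.5] ext [25. 57. 42.] mean [623.5 146.6  75. ]
scene cover_red 0.8 [313.0, 175.8, 16.8, 25.5] 158.2 [634.3 146.2 156. ] [41. 44.  5.]
```

View pics/s4.png

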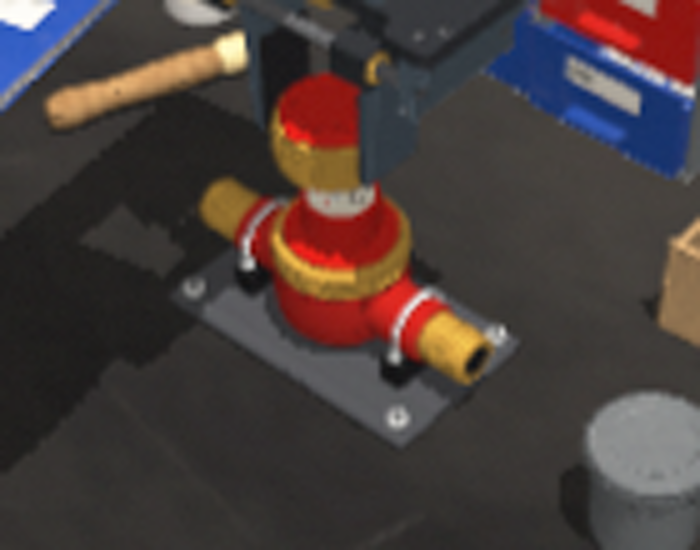

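The cover hangs level over the dial housing, centred to within about a millimetre. I'll lower it.

Call:
move_arm([
  {"x":0,"y":1,"z":15,"rx":0,"ry":0,"rz":0},
  {"x":0,"y":0,"z":10,"rx":0,"ry":0,"rz":0},
  {"x":0,"y":0,"z":8,"rx":0,"ry":0,"rz":0},
  {"x":0,"y":0,"z":8,"rx":0,"ry":0,"rz":0},
  {"x":0,"y":0,"z":5,"rx":0,"ry":0,"rz":0},
  {"x":0,"y":0,"z":0,"rx":0,"ry":0,"rz":0},
  {"x":0,"y":0,"z":0,"rx":0,"ry":0,"rz":0},
])

```text
time_s: 12.05
ee_pos: [643.3, 144.8, 87.1]
ee_rot: [180.0, 0.0, 179.9]
force: [-0.1, 0.0, -0.8]
gripper_width: 59.8
gripper_force: 20.0
```

No resistance, with the tip at 87.1 mm, so the cover is over the housing (bottom edge at about 79 mm).

Call:
move_arm([
  {"x":0,"y":0,"z":2,"rx":0,"ry":0,"rz":0},
  {"x":0,"y":0,"z":2,"rx":0,"ry":0,"rz":0},
  {"x":0,"y":0,"z":0,"rx":0,"ry":0,"rz":0},
])

```text
time_s: 12.35
ee_pos: [643.1, 144.8, 83.0]
ee_rot: [180.0, 0.0, 180.0]
force: [0.1, 0.5, -0.1]
gripper_width: 60.3
gripper_force: 20.0
```

Call:
move_arm([
  {"x":0,"y":0,"z":0,"rx":0,"ry":0,"rz":0},
  {"x":0,"y":0,"z":0,"rx":0,"ry":0,"rz":0},
  {"x":0,"y":0,"z":0,"rx":0,"ry":0,"rz":0},
  {"x":0,"y":0,"z":-20,"rx":0,"ry":0,"rz":0},
  {"x":0,"y":0,"z":-40,"rx":0,"ry":0,"rz":0},
  {"x":30,"y":-30,"z":-10,"rx":0,"ry":0,"rz":0},
  {"x":34,"y":-34,"z":0,"rx":0,"ry":0,"rz":0},
  {"x":34,"y":-35,"z":0,"rx":0,"ry":0,"rz":0},
  {"x":34,"y":-35,"z":0,"rx":0,"ry":0,"rz":0},
  {"x":32,"y":-36,"z":0,"rx":0,"ry":0,"rz":0},
], grip=1)

```text
time_s: 13.35
ee_pos: [477.3, -26.0, 153.2]
ee_rot: [-180.0, 0.0, -180.0]
force: [1.2, -0.7, 0.6]
gripper_width: 91.1
gripper_force: 0.0
```

Call:
move_arm([
  {"x":16,"y":-3,"z":5,"rx":0,"ry":0,"rz":0},
  {"x":16,"y":-2,"z":5,"rx":0,"ry":0,"rz":0},
  {"x":0,"y":0,"z":0,"rx":0,"ry":0,"rz":0},
  {"x":0,"y":0,"z":0,"rx":0,"ry":0,"rz":0},
])

```text
time_s: 13.75
ee_pos: [447.7, -30.0, 143.5]
ee_rot: [180.0, 0.1, 179.9]
force: [1.0, -0.5, 1.0]
gripper_width: 91.2
gripper_force: 0.0
```

```bash
python3 - <<'E'
from h import *
print(state()["ee_pos"])
f=wm("register_blue",2); save(f,"w5.png")
for c in("top","scene"):
    f=grab_frame(c); em(c,"cover_red",f)
cv2.imwrite("pics/s5.png",cv2.resize(f["img"][150:260,250:390,::-1],None,fx=5,fy=5,interpolation=cv2.INTER_CUBIC))
E
```

```text
[447.69936298 -30.0153465  143.47448472]
register_blue 0.83 ztop 61.4 mid [ 456.3 -137.3   59.6] ext [39. 38.  5.] mean [ 455.8 -136.7   60.3]
register_blue 0.68 ztop 61.4 mid [446.7 -29.9  60.1] ext [39. 39.  4.] mean [445.9 -29.8  60.3]
top cover_red 0.8 [264.0, 179.1, 25.7, 27.2] 110.1 [641.  144.2 108.1] [48. 47.  6.]
```

View pics/s5.png

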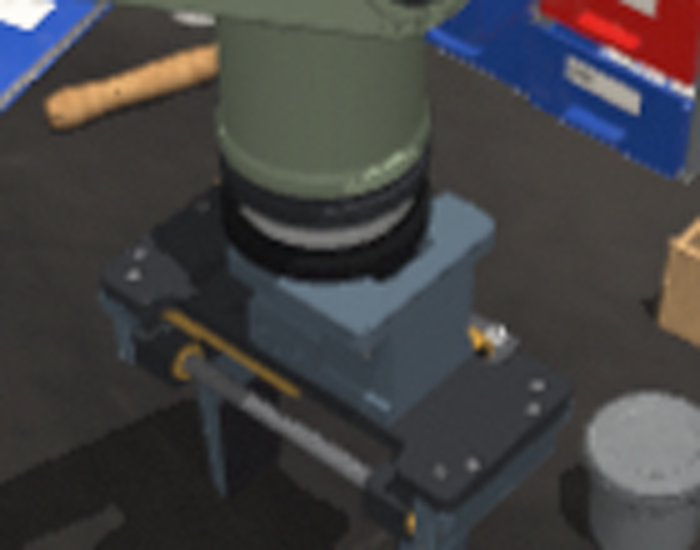

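View pics/w5.png

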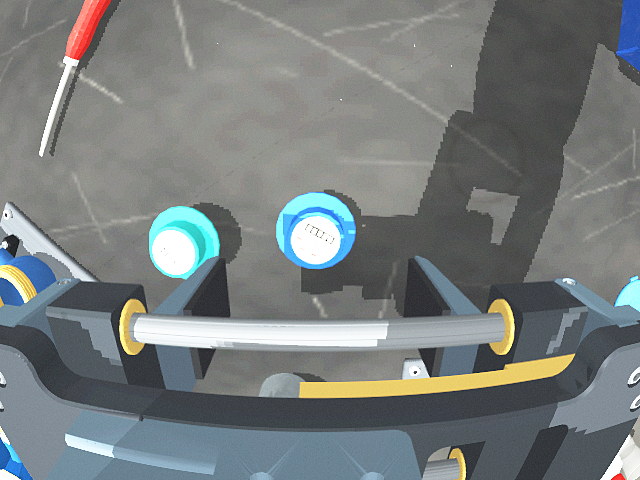

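The arm hides the red meter in the scene crop, but the top camera puts the red cover at 108–110 mm, within its bias of seated. The blue register is centred at wrist (316,232), and turquoise is clear to the left at (183,243). I'll grip the blue one.

Call:
move_arm([
  {"x":1,"y":0,"z":40,"rx":0,"ry":0,"rz":0},
  {"x":0,"y":0,"z":40,"rx":0,"ry":0,"rz":0},
  {"x":0,"y":0,"z":20,"rx":0,"ry":0,"rz":0},
  {"x":0,"y":0,"z":0,"rx":0,"ry":0,"rz":0},
  {"x":0,"y":0,"z":0,"rx":0,"ry":0,"rz":0},
])

```text
time_s: 14.55
ee_pos: [446.6, -30.0, 43.2]
ee_rot: [180.0, 0.0, 180.0]
force: [0.8, -0.0, -0.1]
gripper_width: 90.9
gripper_force: 0.0
```

Call:
move_arm([
  {"x":0,"y":0,"z":0,"rx":0,"ry":0,"rz":0},
  {"x":0,"y":0,"z":0,"rx":0,"ry":0,"rz":0},
  {"x":0,"y":0,"z":0,"rx":0,"ry":0,"rz":0},
  {"x":0,"y":0,"z":0,"rx":0,"ry":0,"rz":0},
  {"x":0,"y":0,"z":0,"rx":0,"ry":0,"rz":0},
  {"x":0,"y":0,"z":0,"rx":0,"ry":0,"rz":0},
  {"x":0,"y":0,"z":0,"rx":0,"ry":0,"rz":0},
], grip=0.3, squeeze=20)

```text
time_s: 15.25
ee_pos: [445.9, -30.1, 43.0]
ee_rot: [-180.0, 0.0, 180.0]
force: [-0.9, -0.3, 0.7]
gripper_width: 41.5
gripper_force: 20.0
```

Call:
move_arm([
  {"x":0,"y":0,"z":-40,"rx":0,"ry":0,"rz":0},
  {"x":0,"y":0,"z":-40,"rx":0,"ry":0,"rz":0},
  {"x":0,"y":0,"z":-25,"rx":0,"ry":0,"rz":0},
  {"x":-9,"y":-44,"z":0,"rx":0,"ry":0,"rz":0},
  {"x":-9,"y":-44,"z":0,"rx":0,"ry":0,"rz":0},
  {"x":-9,"y":-44,"z":0,"rx":0,"ry":0,"rz":0},
  {"x":-9,"y":-44,"z":0,"rx":0,"ry":0,"rz":0},
  {"x":-9,"y":-44,"z":0,"rx":0,"ry":0,"rz":0},
  {"x":-9,"y":-44,"z":0,"rx":0,"ry":0,"rz":0},
  {"x":-9,"y":-42,"z":0,"rx":0,"ry":0,"rz":0},
])

```text
time_s: 16.25
ee_pos: [508.4, -337.9, 147.4]
ee_rot: [180.0, -0.0, 179.9]
force: [1.0, 0.1, -1.3]
gripper_width: 41.2
gripper_force: 20.0
```

Call:
move_arm([
  {"x":0,"y":0,"z":0,"rx":0,"ry":0,"rz":0},
  {"x":0,"y":0,"z":0,"rx":0,"ry":0,"rz":0},
])

```text
time_s: 16.45
ee_pos: [508.1, -336.3, 146.9]
ee_rot: [179.9, -0.1, 179.9]
force: [-0.0, 1.1, -0.3]
gripper_width: 41.6
gripper_force: 20.0
```

```bash
python3 - <<'E'
from h import *
print(state()["ee_pos"])
f=wm("register_blue",1); wm("meter_blue",1,f); save(f,"w6.png")
f=grab_frame("top"); em("top","meter_blue",f);em("top","cover_red",f)
f=grab_frame("scene"); em("scene","register_blue",f);em("scene","cover_red",f)
a=f["img"][150:260,250:390,::-1]; b=f["img"][290:400,380:520,::-1]
cv2.imwrite("pics/s6.png",cv2.resize(np.hstack([a,b]),None,fx=2.8,fy=2.8,interpolation=cv2.INTER_CUBIC))
E
```

```text
[ 508.07007276 -336.34391695  146.88258776]
register_blue 0.64 ztop 165.5 mid [ 501.8 -335.2  163.7] ext [27. 39.  5.] mean [ 502.5 -335.2  164.6]
meter_blue 0.66 ztop 70.3 mid [ 494.1 -335.5  103.7] ext [39. 71. 74.] mean [ 489.9 -335.3   71.2]
top meter_blue 0.68 [458.2, 244.2, 72.0, 78.5] 59.1 [ 504.4 -310.8  270.3] [ 91. 152. 432.]
top cover_red 0.56 [264.1, 181.6, 27.6, 29.9] 110.3 [641.7 144.3 108.1] [47. 47.  5.]
scene register_blue 0.93 [460.5, 320.5, 32.6, 34.7] 168.2 [ 508.2 -336.   166.7] [38. 39.  6.]
scene cover_red 0.87 [317.4, 191.5, 23.7, 25.4] 108.5 [637.7 143.2 106.5] [46. 49.  5.]
```

View pics/s6.png

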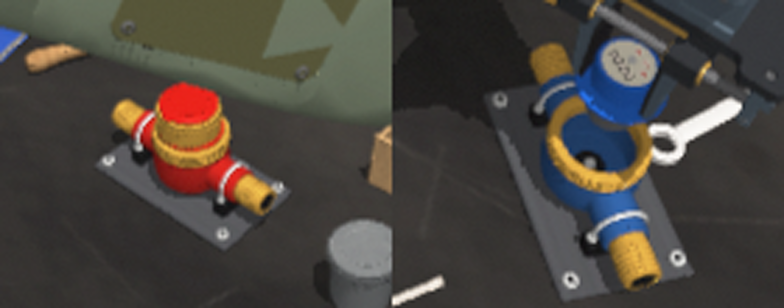

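The left half shows the red cover seated flat on its meter. On the right, the blue register hangs upright over the blue bore, so I'll lower it.

Call:
move_arm([
  {"x":-1,"y":0,"z":20,"rx":0,"ry":0,"rz":0},
  {"x":0,"y":0,"z":20,"rx":0,"ry":0,"rz":0},
  {"x":0,"y":0,"z":10,"rx":0,"ry":0,"rz":0},
  {"x":0,"y":0,"z":8,"rx":0,"ry":0,"rz":0},
  {"x":0,"y":0,"z":5,"rx":0,"ry":0,"rz":0},
  {"x":0,"y":0,"z":2,"rx":0,"ry":0,"rz":0},
  {"x":0,"y":0,"z":0,"rx":0,"ry":0,"rz":0},
  {"x":0,"y":0,"z":0,"rx":0,"ry":0,"rz":0},
])

```text
time_s: 17.7
ee_pos: [510.0, -336.3, 83.5]
ee_rot: [-180.0, 0.1, 180.0]
force: [-0.3, -0.5, -2.3]
gripper_width: 41.1
gripper_force: 20.0
```

Call:
move_arm([
  {"x":0,"y":0,"z":2,"rx":0,"ry":0,"rz":0},
  {"x":0,"y":0,"z":2,"rx":0,"ry":0,"rz":0},
  {"x":0,"y":0,"z":0,"rx":0,"ry":0,"rz":0},
])

```text
time_s: 18.0
ee_pos: [509.9, -336.2, 79.3]
ee_rot: [-180.0, 0.0, 180.0]
force: [0.2, 0.1, -0.4]
gripper_width: 41.7
gripper_force: 20.0
```

Call:
move_arm([
  {"x":0,"y":0,"z":0,"rx":0,"ry":0,"rz":0},
  {"x":0,"y":0,"z":0,"rx":0,"ry":0,"rz":0},
  {"x":0,"y":0,"z":0,"rx":0,"ry":0,"rz":0},
  {"x":0,"y":0,"z":0,"rx":0,"ry":0,"rz":0},
  {"x":0,"y":0,"z":-20,"rx":0,"ry":0,"rz":0},
  {"x":0,"y":0,"z":-40,"rx":0,"ry":0,"rz":0},
  {"x":-38,"y":28,"z":-10,"rx":0,"ry":0,"rz":0},
  {"x":-38,"y":28,"z":0,"rx":0,"ry":0,"rz":0},
  {"x":-38,"y":28,"z":0,"rx":0,"ry":0,"rz":0},
  {"x":-39,"y":28,"z":10,"rx":0,"ry":0,"rz":0},
], grip=1)

```text
time_s: 19.0
ee_pos: [664.9, -223.5, 140.7]
ee_rot: [-179.9, 0.2, 179.9]
force: [0.9, -1.3, 0.5]
gripper_width: 91.2
gripper_force: 0.0
```

Call:
move_arm([
  {"x":0,"y":0,"z":20,"rx":0,"ry":0,"rz":0},
  {"x":0,"y":0,"z":0,"rx":0,"ry":0,"rz":0},
  {"x":0,"y":0,"z":0,"rx":0,"ry":0,"rz":0},
])

```text
time_s: 19.3
ee_pos: [662.1, -224.3, 118.6]
ee_rot: [180.0, -0.1, 179.9]
force: [0.2, -0.4, -0.6]
gripper_width: 91.2
gripper_force: 0.0
```

```bash
python3 - <<'E'
from h import *
print(state()["ee_pos"])
f=wm("cover_blue",3); a=cv2.resize(f["img"],(533,400))
g=grab_frame("scene"); em("scene","register_blue",g)
b=cv2.resize(g["img"][290:400,380:520],(267,210)); b=np.vstack([b,np.zeros((190,267,3),np.uint8)])
cv2.imwrite("pics/w7.png",np.hstack([a,b])[:,:,::-1])
f=grab_frame("top"); em("top","register_blue",f)
E
```

```text
[ 662.13243798 -224.33676947  118.5580572 ]
cover_blue 0.72 ztop 33.3 mid [ 664.4 -223.2   31.4] ext [51. 50.  5.] mean [ 663.4 -223.4   31.8]
scene register_blue 0.9 [359.1, 311.2, 29.2, 24.6] 63.0 [ 455.  -140.1   61. ] [37. 38.  6.]
top register_blue 0.84 [387.5, 264.4, 27.2, 25.7] 64.4 [ 455.9 -140.2   62.6] [36. 35.  6.]
```

View pics/w7.png

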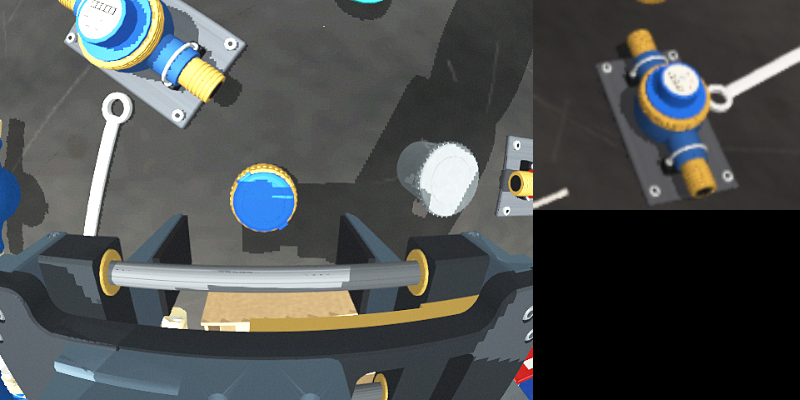

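The inset shows the blue register seated flat. The blue cover is centred at wrist px (264,197), and the wrench lies left of the left finger. I'll check that gap before going down.

```bash
python3 - <<'E'
from h import *
f=grab_frame("wrist"); W,ok=wcloud(f); P=W[ok]
k=(abs(P[:,0]-663)<35)&(P[:,1]<-256)&(P[:,1]>-340)&(P[:,2]<60)
Q=P[k]; w=Q[Q[:,2]>4]; print(len(Q),len(w), w.max(0).round() if len(w) else "", w.min(0).round() if len(w) else "")
f=grab_frame("top"); W,ok=cloud(f); I=f["img"].astype(int)
k=ok&(abs(W[...,0]-663)<35)&(W[...,1]<-256)&(W[...,1]>-340)&(I.min(-1)>140)
print(W[k].max(0).round(),W[k].min(0).round())
E
```

```text
7612 0  
[ 685. -256.  501.] [ 630. -287.  215.]
```

Clear: nothing within finger reach. Going down to grip.

Call:
move_arm([
  {"x":-1,"y":1,"z":40,"rx":0,"ry":0,"rz":0},
  {"x":0,"y":0,"z":40,"rx":0,"ry":0,"rz":0},
  {"x":0,"y":0,"z":20,"rx":0,"ry":0,"rz":0},
  {"x":0,"y":0,"z":10,"rx":0,"ry":0,"rz":0},
  {"x":0,"y":0,"z":0,"rx":0,"ry":0,"rz":0},
])

```text
time_s: 20.2
ee_pos: [663.1, -223.1, 7.8]
ee_rot: [180.0, -0.1, 179.9]
force: [-1.0, 0.4, 0.1]
gripper_width: 91.3
gripper_force: 0.0
```

Call:
move_arm([
  {"x":0,"y":0,"z":0,"rx":0,"ry":0,"rz":0},
  {"x":0,"y":0,"z":0,"rx":0,"ry":0,"rz":0},
  {"x":0,"y":0,"z":0,"rx":0,"ry":0,"rz":0},
  {"x":0,"y":0,"z":0,"rx":0,"ry":0,"rz":0},
  {"x":0,"y":0,"z":0,"rx":0,"ry":0,"rz":0},
  {"x":0,"y":0,"z":0,"rx":0,"ry":0,"rz":0},
], grip=0.45, squeeze=20)

```text
time_s: 20.8
ee_pos: [664.3, -223.4, 10.0]
ee_rot: [-180.0, 0.1, 180.0]
force: [-0.5, -0.1, 4.7]
gripper_width: 60.3
gripper_force: 20.0
```

Call:
move_arm([
  {"x":0,"y":0,"z":-40,"rx":0,"ry":0,"rz":0},
  {"x":0,"y":0,"z":-40,"rx":0,"ry":0,"rz":0},
  {"x":0,"y":0,"z":-45,"rx":0,"ry":0,"rz":0},
  {"x":38,"y":-28,"z":0,"rx":0,"ry":0,"rz":0},
  {"x":38,"y":-28,"z":0,"rx":0,"ry":0,"rz":0},
  {"x":38,"y":-28,"z":0,"rx":0,"ry":0,"rz":0},
  {"x":40,"y":-29,"z":0,"rx":0,"ry":0,"rz":0},
  {"x":0,"y":0,"z":0,"rx":0,"ry":0,"rz":0},
  {"x":0,"y":0,"z":0,"rx":0,"ry":0,"rz":0},
])

```text
time_s: 21.7
ee_pos: [508.8, -336.6, 133.8]
ee_rot: [180.0, 0.0, 179.8]
force: [0.8, -0.3, -1.0]
gripper_width: 59.8
gripper_force: 20.0
```

```bash
python3 - <<'E'
from h import *
print(state()["ee_pos"])
f=wm("cover_blue",1); wm("register_blue",2,f)
g=grab_frame("scene"); em("scene","cover_blue",g); em("scene","register_blue",g)
cv2.imwrite("pics/s8.png",cv2.resize(g["img"][280:400,390:530,::-1],None,fx=4,fy=4,interpolation=cv2.INTER_CUBIC))
E
```

```text
[ 508.80761219 -336.58632064  133.78885721]
cover_blue 0.86 ztop 156.9 mid [ 508.4 -335.5  155.1] ext [52. 51.  5.] mean [ 500.1 -335.9  155.9]
register_blue 0.97 ztop 61.5 mid [ 456.8 -139.5   59.7] ext [39. 39.  5.] mean [ 456.7 -140.7   60.3]
register_blue 0.93 ztop 82.3 mid [ 487.6 -333.3  103.7] ext [14. 29. 53.] mean [ 490.6 -335.9   85.5]
scene cover_blue 0.93 [463.1, 320.2, 34.5, 32.4] 158.0 [ 504.8 -335.6  155.9] [41. 49.  5.]
scene register_blue 0.82 [358.0, 311.4, 28.4, 27.1] 62.9 [ 455.4 -140.2   61. ] [36. 37.  5.]
```

View pics/s8.png

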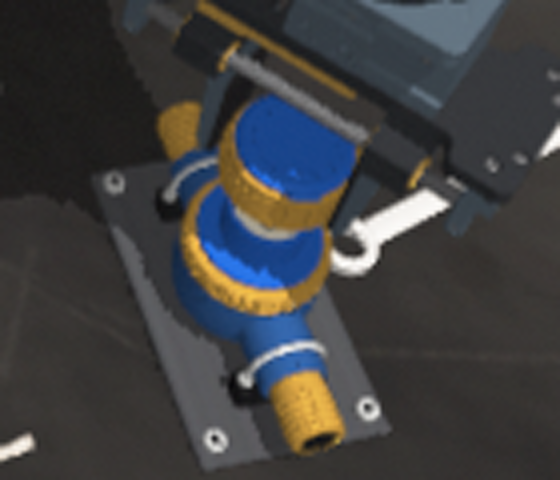

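The blue cover hangs level over the blue dial housing (crop px 290,145 over 265,240). I'll lower it.

Call:
move_arm([
  {"x":-1,"y":0,"z":15,"rx":0,"ry":0,"rz":0},
  {"x":0,"y":0,"z":10,"rx":0,"ry":0,"rz":0},
  {"x":0,"y":0,"z":8,"rx":0,"ry":0,"rz":0},
  {"x":0,"y":0,"z":8,"rx":0,"ry":0,"rz":0},
  {"x":0,"y":0,"z":4,"rx":0,"ry":0,"rz":0},
  {"x":0,"y":0,"z":0,"rx":0,"ry":0,"rz":0},
  {"x":0,"y":0,"z":0,"rx":0,"ry":0,"rz":0},
])

```text
time_s: 22.7
ee_pos: [510.9, -336.2, 89.2]
ee_rot: [-180.0, 0.0, 180.0]
force: [0.5, 0.5, -0.7]
gripper_width: 59.7
gripper_force: 20.0
```

Call:
move_arm([
  {"x":0,"y":0,"z":2,"rx":0,"ry":0,"rz":0},
  {"x":0,"y":0,"z":2,"rx":0,"ry":0,"rz":0},
  {"x":0,"y":0,"z":0,"rx":0,"ry":0,"rz":0},
])

```text
time_s: 23.0
ee_pos: [510.5, -336.0, 84.8]
ee_rot: [180.0, -0.0, 180.0]
force: [-0.4, 0.4, -1.2]
gripper_width: 59.9
gripper_force: 20.0
```

Call:
move_arm([
  {"x":0,"y":0,"z":0,"rx":0,"ry":0,"rz":0},
  {"x":0,"y":0,"z":0,"rx":0,"ry":0,"rz":0},
  {"x":0,"y":0,"z":0,"rx":0,"ry":0,"rz":0},
  {"x":0,"y":0,"z":-20,"rx":0,"ry":0,"rz":0},
  {"x":0,"y":0,"z":-40,"rx":0,"ry":0,"rz":0},
  {"x":0,"y":40,"z":-20,"rx":0,"ry":0,"rz":0},
  {"x":10,"y":45,"z":0,"rx":0,"ry":0,"rz":0},
  {"x":10,"y":45,"z":0,"rx":0,"ry":0,"rz":0},
  {"x":10,"y":45,"z":0,"rx":0,"ry":0,"rz":0},
  {"x":10,"y":45,"z":0,"rx":0,"ry":0,"rz":0},
], grip=1)

```text
time_s: 24.0
ee_pos: [470.3, -114.5, 165.2]
ee_rot: [180.0, 0.1, 179.9]
force: [0.4, 0.4, -0.3]
gripper_width: 91.1
gripper_force: 0.0
```

Call:
move_arm([
  {"x":0,"y":0,"z":0,"rx":0,"ry":0,"rz":0},
  {"x":0,"y":0,"z":0,"rx":0,"ry":0,"rz":0},
  {"x":0,"y":0,"z":0,"rx":0,"ry":0,"rz":0},
])

```text
time_s: 24.3
ee_pos: [471.4, -116.9, 165.2]
ee_rot: [-180.0, 0.1, 179.9]
force: [0.2, 0.3, 0.7]
gripper_width: 91.3
gripper_force: 0.0
```

```bash
python3 - <<'E'
from h import *
for c in ("top","scene"):
    g=grab_frame(c)
    for l in ("cover_blue","cover_red","old_register","flat_lid"): em(c,l,g)
a=g["img"][150:270,250:390,::-1]; b=g["img"][280:400,380:520,::-1]
cv2.imwrite("pics/s9.png",cv2.resize(np.hstack([a,b]),None,fx=2.8,fy=2.8,interpolation=cv2.INTER_CUBIC))
E
```

```text
top cover_blue 0.7 [474.8, 241.7, 25.9, 24.0] 110.4 [ 510.5 -336.1  108.2] [48. 47.  6.]
top cover_red 0.83 [263.2, 179.1, 27.1, 29.1] 110.2 [641.3 143.2 108. ] [48. 49.  5.]
top old_register 0.85 [354.3, 185.1, 26.2, 27.8] 68.8 [635.  -64.6  66.8] [58. 56.  6.]
top flat_lid 0.81 [172.9, 219.3, 28.8, 29.2] 10.6 [549.6 368.1   8.6] [60. 56.  6.]
scene cover_blue 0.93 [455.8, 333.8, 32.5, 33.4] 108.3 [ 508.  -335.8  106.2] [47. 48.  5.]
scene cover_red 0.66 [316.3, 189.3, 22.4, 22.5] 108.7 [640.  143.2 106.6] [51. 48.  6.]
scene flat_lid 0.86 [237.8, 195.7, 22.5, 13.5] 10.0 [548.7 366.    7.7] [56. 54.  5.]
```

View pics/s9.png

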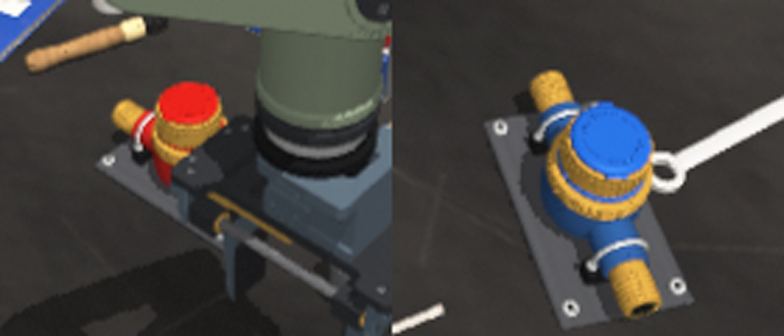

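Both covers sit flat, red at crop px (188,120) and blue at (607,160), at matching heights. The old register and flat lid haven't moved.

```bash
python3 -c "
from workcell import *
print(job_done())"
```

```text
the job is handed in; nothing more can be done
None
```

The job is handed in: in the last pictures both meters hold the register and cover of their own colour, seated flat, and the old grey register and flat lid are where they were; no verdict was returned.

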